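# Close up the studio air cleaner and hold its access panel down

### The arm

A 6-joint arm with a two-finger parallel gripper is mounted at the origin on the work surface. World frame = base frame: x ahead of the robot, y to its left, z up, the work surface at z = 0. Lengths are in mm, angles in rad, forces in N, time in s.
With the tool pointing down it reaches from about 375 to 975 mm from the base axis. Payload 3.8 kg.
Tool frame: the origin (TCP) lies where the fingers leave the gripper's body, on its centre line; the fingertips stand 73 mm ahead of it and the grasp point (between the pads) lies 54 mm ahead of it; z points along the fingers, y is the line along which they close (so a half turn about z gives the same grasp; the last joint's range is limited). The gripper opens to 85 mm and grips with 20 to 120 N. Pads are 22 mm wide; open, the fingers measure 114 mm over their backs; the gripper's body (76 mm by 85 mm) begins 54 mm behind the grasp point. The pads swing forward as they close: fully open they stand 13 mm farther back than shut.
Start: joints at [-1.208, 0.264, 1.604, -0, 1.274, -0.037], TCP at [262.727, -621.766, 303.88] pointing down, gripper open.
Joint ranges: [-2.63, 2.63], [-0.94, 2.18], [0.31, 2.57], [-1.31, 4.45], [0, 2.66], [-2.55, 2.55]. Speed limits (rad/s): [2.57, 2.57, 3.14, 3.14, 3.14, 3.14].

### API

Orientations are given as a rotation vector (axis times angle).
In Python, from station import arm gives the robot as it stands.
- The arm moves only by the tool apply_moves, never from a script. Its argument "commands" is one flat list of numbers, 5 for each row, row after row: the closure, from 0 (fully open) to 1 (shut), then the shift along the tool's x, y, z in mm, then the turn about the tool's z in degrees. A call has 1 to 10 rows; each row is the pose to reach, as a shift and turn from the pose commanded when the call began, along the tool's axes at that moment; what a row does not reach only later rows make up. A row lasts 1/10 s, in which the tool goes at most 50 mm and 8.59 degrees, less where a joint would pass 70% of its speed; a pose out of reach is approached as far as the arm can. A call with a gripper value outside its range is refused whole. The fingers move at their own pace and stop on an object; "newtons" is the grip in N (left out, the last holds). Time passes only in rows, so rows that repeat a pose let the fingers close. It gives the time, the measured TCP pose, the force, the opening and the grip force at its end, in the units of the state.
- arm.get_state(): the state, without advancing time (a new reading comes with each control period).
- arm.snapshot(name): name is "side" or "top"; returns the picture (400x640x3 uint8, blue, green, red); there is no depth.
- arm.calibration(name): a dict with "fovy" (degrees; the focal length in pixels is half the picture's height over the tangent of half this angle, whatever the lens; pixels are square), "cx", "cy" (the principal point, pixels), "eye" and "orientation" of the camera in the world. Camera axes: x right, y up, looking along -z (the intrinsics and any distortion apply to the point x, -y, -z); pixel columns grow to the right and rows downward; lengths in mm; the calibration is good to about 2 mm. A picture is of the moment at which its call begins. calibration takes no time and is no camera call.
- arm.sign_off(): hands the job in; it is judged then, once.
The state is a dict: "time": time; "q": joint angles; "dq": joint speeds; "effort": joint torques, N m; "tcp_pos": TCP position; "ee_rot": TCP orientation; "ft_force": force on the tool from outside, world axes, zero at the start; "ft_torque": the same for the moment, N m; "grip_width": opening from 0.0 (shut) to 1.0 (fully open); "gripper_force": force on a finger pad.
Only numpy, scipy, OpenCV 4.12 (cv2) and the standard library are available. Lean on these libraries where they do the work, as an engineer would, in place of code of your own. Each camera call takes 0.05 s, during which the arm holds its last target. There are 200 camera calls.

### The job

The bench air cleaner has a fresh filter in it and has to be closed up: turn the filter's lock ring clockwise until its yellow pointer stands at the red locked mark, and turn the yellow quarter-turn button on the deck until it lines up with the slot in the access panel. Then swing the panel shut so that the button comes up through the slot, and press it fully home against its frame, squeezing the foam seal. Finish while still holding the panel pressed down, with the button still in line with the slot so that I can lock it, and leave the other things on the bench where they are.

Things in the scene. Friction and masses are not known exactly. Their poses are not given: they have to be found in the camera images.
- cleaner: The air cleaner: a white sheet-steel case, 250 mm (x) by 370 mm (y) and 120 mm high, standing on the table; it does not move. Origin: centre of its underside on the table; x away from the robot at yaw 0, y along its length (left), z up. Its top deck is flat at z = 120 mm. The open filter well (160 mm in x by 135 mm in y) is centred at x 0, y -25 mm; the foam seal round it stands at most 14 mm above the deck.
- ring (a joint): Angle of the filter's lock ring about its vertical axis, rad: 0 = its yellow pointer at the red locked mark, positive = unlocked, counterclockwise seen from above. It starts between 0.6 and 1.2, turns stiffly (about 0.12 N m), stays where it is left, and meets a stop 0.08 rad past the mark.
- ring_bar (a point): Centre of the lock ring's black finger bar, 24 mm below the plane of the shut panel and on the ring's axis. The bar is upright, 74 mm long (along this point's x), 12 mm wide (y) and 30 mm high; the point is at its mid height. Below the bar lies the aluminium ring, 94 mm across, its top 15 mm below this point. The point turns with the ring; its -x is the yellow pointer end. At the locked mark the bar lies along the cleaner's x.
- button (a joint): Angle of the quarter-turn button about its vertical axis, rad: 0 = its long side in line with the panel's slot (along the cleaner's x), positive = counterclockwise seen from above, 1.57 = square across it. It starts between 0.8 and 1.5, turns with about 0.06 N m, stays where it is left and has no stop or click at 0 (it can turn from -0.5 to 1.75). The shut panel clears it within about 0.2 rad of 0.
- button_head (a point): Centre of the button's yellow upright head, 34 mm long (along this point's x), 10 mm wide (y), 22 mm high; the head spans 14 to 36 mm above the deck. Under the head are a thin neck and a boss 18 mm across whose top is 8 mm above the deck. Two red ticks painted on the deck beside the boss show the direction of the slot. The point turns with the button.
- panel (a joint): Opening angle of the access panel, rad: 0 = flat against its frame with the seal squeezed, positive = open. It starts wide open at 1.66 to 1.9. Its hinge is stiff, so the panel stays where it is left (pushing it at the edge takes about 2 to 5 N). Left alone on the seal it lifts to about 0.035; squeezing it down to 0 takes about 12 N at the point cover_edge, and keeping it there at least 6 N. A button out of line stops it at about 0.14.
- cover: The access panel, stiff teal aluminium sheet 3 mm thick, turning with joint panel. Origin: middle of its hinge line, on the underside; x along the hinge, -y from the hinge to the free edge, z out of its outer face (up when shut, away from the well, to the cleaner's +y, when it stands open). The sheet is 190 mm wide (x) and reaches 172 mm from the hinge; a tab 72 mm wide in the middle reaches 219 mm and has the slot in it.
- cover_slot (a point): Centre of the slot in the panel's tab, on the outer face, 201 mm from the hinge; the slot is 44 mm long (along x) and 21 mm wide.
- cover_edge (a point): Point on the panel's outer face, midway along the hinge (x 0) and 150 mm from it, over the seal when shut: a good line for pushing and pressing, anywhere from x -80 to 80 mm.
- hinge_line (a point): Middle of the hinge line, fixed to the cleaner at its x 0, y 58 mm, 8 mm above the deck (128 mm above the table); the hinge runs along the cleaner's x. Axes are the cleaner's.
- tape: Roll of masking tape lying on the cleaner's deck behind the hinge, 84 mm across, 20 mm high; leave it there. Origin: centre of its underside.
- old_filter: Used filter cartridge standing on the table, 100 mm across, 75 mm high. Bystander. Origin: centre of its underside.
- paint_jar: Paint jar with yellow cap, 60 mm across, 75 mm high. Bystander. Origin: centre of its underside.
- glue: White glue bottle, 56 mm across, 150 mm high. Bystander. Origin: centre of its underside.
- sand_block: Cork sanding block 100 x 62 x 30 mm. Bystander. Origin: centre of its underside.
- brush: Paint brush lying on the table. Bystander. Origin: on its underside.
- oval: Rounded plywood piece 112 x 52 x 9 mm lying flat. Bystander. Origin: centre of its underside.
- knife: Palette knife lying on the table. Bystander. Origin: on its underside.

How it is judged:
By the outcome, as a careful person would: the job done as asked, in the order asked, and still so for the second after the job is handed in, while the arm keeps its last pose, push and grip.
It also fails if it takes over 64 s, if anything falls off the work surface, if the arm or the gripper's body presses on something with over 40 N, if the wrist force passes 120 N, or if a joint passes its speed limit or range.

## Working session

There is one attempt and no reset: what is moved stays moved. The work goes in short steps, Python scripts to look and compute and a tool call to move; the robot and the scene stay as the last step left them, time stands still between calls to the robot, and variables do not carry over. Pictures are saved under pics/ and viewed, at most 10 in all, crops included, and the job is handed in when it is done.

Besides the shell and the picture viewer there is one more tool, called after "Call:" by a JSON object that holds its "name" and its "arguments", one argument or row to a line. apply_moves: Moves the arm, as the interface text tells. Its arguments: {"type":"object","properties":{"commands":{"type":"array"},"newtons":{"type":"number"}},"required":["commands"]}

```bash
mkdir -p pics; ls; python3 - <<'E'
from station import arm
import cv2
for n in("side","top"):
    c=arm.calibration(n);print(n,c)
    cv2.imwrite(f"pics/{n}0.png",arm.snapshot(n))
s=arm.get_state();print(s)
E
```

```text
pics
side {'fovy': 44.99204839689842, 'cx': 329.5012068683022, 'cy': 203.29045875034555, 'eye': array([  -81.0477528 , -1025.93387629,  1525.59413265]), 'orientation': array([ 0.6524027 , -0.18754256, -0.52926949])}
top {'fovy': 56.85057779961158, 'cx': 317.3670097865446, 'cy': 202.57551848926343, 'eye': array([ 356.70659848,  -53.05979615, 1153.78439333]), 'orientation': array([ 0.11442156, -0.12276408, -1.55177531])}
{'time': 0.1, 'q': array([-1.20793042e+00,  2.64703525e-01,  1.60525761e+00,  7.75464242e-06,
        1.27369109e+00, -3.68958062e-02]), 'dq': array([ 0.00147212, -0.00104749, -0.00260807,  0.00140767, -0.0015239 ,
       -0.00020339]), 'effort': array([ 4.19420667e-04, -5.16709256e+01, -3.68589914e+01, -4.20456288e-06,
        6.30129478e-03, -9.75200805e-06]), 'tcp_pos': array([ 262.52829325, -621.29373744,  302.65814458]), 'ee_rot': array([-3.07705198e+00, -6.23363999e-01,  5.13130656e-04]), 'ft_force': array([-0.12805663,  0.50860224, -0.22273987]), 'ft_torque': array([-0.01457439,  0.06996472,  0.01786983]), 'gripper_force': 0.0, 'grip_width': 1.0027637427537248}
```

View pics/top0.png

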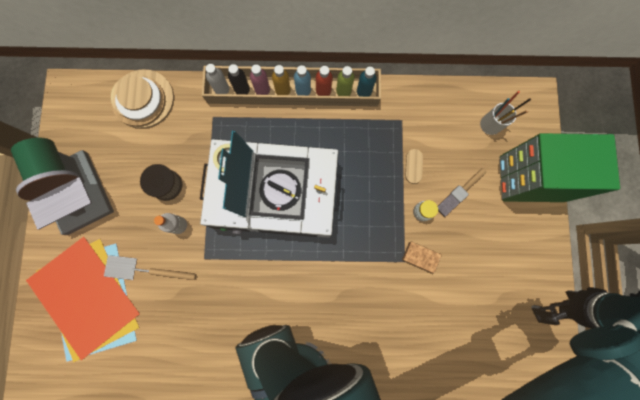

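View pics/side0.png

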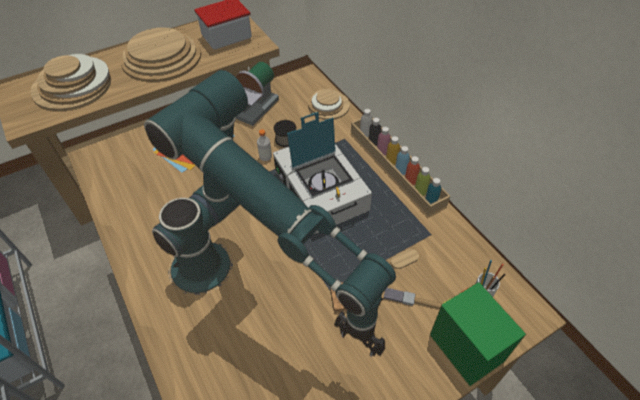

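```bash
python3 - <<'E'
import cv2
t=cv2.imread("pics/top0.png")[125:245,195:355]
cv2.imwrite("pics/t1.png",cv2.resize(t,None,fx=5,fy=5,interpolation=cv2.INTER_CUBIC))
t=cv2.imread("pics/side0.png")[105:225,260:400]
cv2.imwrite("pics/s1.png",cv2.resize(t,None,fx=5,fy=5,interpolation=cv2.INTER_CUBIC))
E
```

```text
(no output)
```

View pics/t1.png

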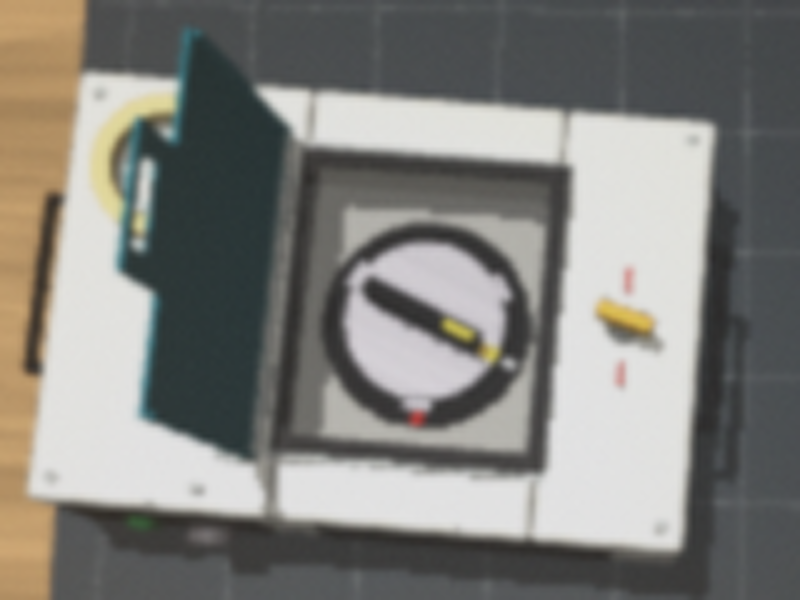

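View pics/s1.png

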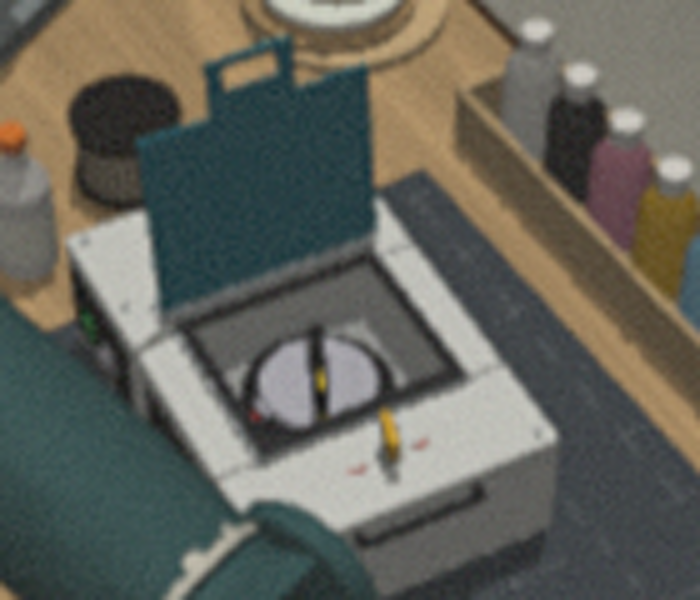

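```bash
cat > h.py <<'E'
import numpy as np, cv2
from scipy.spatial.transform import Rotation as R
from scipy.optimize import least_squares
from station import arm
C={n:arm.calibration(n) for n in("side","top")}
def fl(c): return 200/np.tan(np.radians(c["fovy"])/2)
def ray(n,u,v):
    c=C[n];f=fl(c); d=R.from_rotvec(c["orientation"]).apply([(u-c["cx"])/f,-(v-c["cy"])/f,-1]);return c["eye"],d
def at(n,u,v,z):
    e,d=ray(n,u,v); return (e+d*(z-e[2])/d[2])
def proj(n,p):
    c=C[n];q=R.from_rotvec(c["orientation"]).inv().apply(np.asarray(p,float)-c["eye"]);f=fl(c)
    return np.array([c["cx"]-f*q[...,0]/q[...,2],c["cy"]+f*q[...,1]/q[...,2]]).T
def crop(n,a,b,u0,v0,s): return u0+(a+.5)/s-.5, v0+(b+.5)/s-.5
def w2(P,l):  # cleaner pose (x,y,yaw) and local point -> world
    c,s=np.cos(P[2]),np.sin(P[2]); l=np.atleast_2d(np.asarray(l,float))
    return np.c_[P[0]+c*l[:,0]-s*l[:,1],P[1]+s*l[:,0]+c*l[:,1],l[:,2]]
E
python3 - <<'E'
from h import *
np.set_printoptions(precision=2,suppress=True)
T=lambda a,b,z:at("top",*crop("top",a,b,195,125,5),z)
S=lambda a,b,z:at("side",*crop("side",a,b,260,105,5),z)
cr=[(82,73),(715,123),(683,550),(30,495)];L=[(125,185,120),(125,-185,120),(-125,-185,120),(-125,185,120)]
W=np.array([T(a,b,120) for a,b in cr]);print(W)
f=lambda P:(w2(P,L)-W).ravel()
r=least_squares(f,[500,0,0],x_scale=[1,1,.01]);P=r.x;print("pose top",P,"res",r.fun.reshape(4,3)[:,:2].ravel())
print("side corners",S(70,240,120),S(555,435,120),"pred",w2(P,[L[3],L[1]]))
loc=lambda w:(lambda d:[np.cos(P[2])*d[0]+np.sin(P[2])*d[1],-np.sin(P[2])*d[0]+np.cos(P[2])*d[1],w[2]])(w-np.array([P[0],P[1],0]))
for nm,a,b,z in [("bar far",368,288,120),("bar ptr",480,345,120),("yel",458,328,120),("tip",492,355,95),("red",418,412,95),("ringc",426,325,95),("btnA",600,308,156),("btnB",652,323,156),("tick1",629,280,120),("tick2",620,374,120),("tab far",140,120,0),]:
    print(nm,np.array(loc(T(a,b,z))))
print("side btn top",[np.array(loc(S(a,b,156))) for a,b in [(386,410),(393,440)]], "ticks",[np.array(loc(S(a,b,120))) for a,b in [(358,470),(420,443)]])
print("side bar",[np.array(loc(S(a,b,120))) for a,b in [(317,328),(321,400)]])
# panel angle fit: corners, sheet 
pc=[((190,30),(95,172)),((290,128),(95,0)),((252,458),(-95,0)),((147,416),(-95,172)),((122,268),(-36,219)),((137,120),(36,219))]
def pan(th): 
    return [(x,58-d*np.cos(th),128+d*np.sin(th)) for _,(x,d) in pc]
def g(t):return (proj("top",w2(P,pan(t[0])))-np.array([crop("top",*a,195,125,5) for a,_ in pc])).ravel()
r=least_squares(g,[1.75]);print("panel",r.x,r.fun)
sc=[((140,143),(-95,172)),((370,68),(95,172)),((207,68),(-36,219)),((290,40),(36,219))]
def g(t):return (proj("side",w2(P,[(x,58-d*np.cos(t[0]),128+d*np.sin(t[0])) for _,(x,d) in sc]))-np.array([crop("s",*a,260,105,5) for a,_ in sc])).ravel()
r=least_squares(g,[1.75]);print("panel side",r.x,r.fun)
E
```

```text
[[ 695.31  253.97  120.  ]
 [ 671.65 -113.54  120.  ]
 [ 424.54  -97.39  120.  ]
 [ 449.55  268.65  120.  ]]
pose top [560.26  77.92  -0.07] res [ 1.71  0.43  1.32 -1.28 -1.04 -1.17 -1.99  2.01]
side corners [450.56 262.92 120.  ] [ 668.91 -111.53  120.  ] pred [[ 447.56  270.66  120.  ]
 [ 672.97 -114.81  120.  ]]
bar far [ 10.23   6.49 120.  ]
bar ptr [-17.44 -60.16 120.  ]
yel [ -8.68 -46.8  120.  ]
tip [-18.46 -65.62  95.  ]
red [-55.25 -26.    95.  ]
ringc [ -3.94 -25.72  95.  ]
btnA [   2.34 -126.94  156.  ]
btnB [  -3.7 -156.1  156. ]
tick1 [  27.03 -141.52  120.  ]
tick2 [ -27.6  -140.73  120.  ]
tab far [132.03 181.48   0.  ]
side btn top [array([   4.13, -127.27,  156.  ]), array([  -5.1 , -155.19,  156.  ])] ticks [array([ -27.43, -142.68,  120.  ]), array([  26.36, -141.3 ,  120.  ])]
side bar [array([ 11.39,  -0.98, 120.  ]), array([-20.15, -68.54, 120.  ])]
panel [1.69] [ 0.07 -0.4   0.31  1.09  0.65  0.81 -0.69  0.29 -0.18  0.72  0.65 -0.76]
panel side [1.66] [-0.18  0.55 -0.37 -0.68 -0.1   0.09  1.01 -0.46]
```

```bash
cat >> h.py <<'E'
P=np.array([560.0,78.2,-0.0654])
def go(l,ydeg=None):
    "tool-frame shift to bring the TCP to local point l (cleaner axes), and turn so that tool y lies at ydeg in the cleaner's frame (mod 180)"
    s=arm.get_state();r=R.from_rotvec(s["ee_rot"]);w=w2(P,l)[0]
    y=r.as_matrix()[:,1];now=np.degrees(np.arctan2(y[1],y[0])-P[2])
    print("t %.2f"%s["time"],"world",w.round(1),"shift",(r.inv().apply(w-s["tcp_pos"])).round(1),"yaw_y now %.1f"%now,"turn",None if ydeg is None else round((now-ydeg+90)%180-90,1),"F",s["ft_force"].round(1),"M",s["ft_torque"].round(2),"grip",round(s["grip_width"],3),s["gripper_force"],"q",s["q"].round(2))
E
python3 - <<'E'
from h import *
go((-1,-25.5,260),66-90)
E
```

```text
t 0.10 world [557.3  52.8 260. ] shift [ 533.9 -506.1   43.7] yaw_y now -63.3 turn -39.3 F [-0.1  0.5 -0.2] M [-0.01  0.07  0.02] grip 1.003 0.0 q [-1.21  0.26  1.61  0.    1.27 -0.04]
```

Call:
{"name": "apply_moves", "arguments": {
  "commands": [0,45,-42,0,-5,0,80,-76,0,-10,0,116,-110,0,-15,0,152,-144,0,-20,0,188,-178,0,-24,0,224,-212,0,-28,0,260,-246,0,-32,0,296,-280,0,-36,0,332,-314,0,-39,0,368,-348,0,-39]
}}

```text
time: 1.1
tcp_pos: [463.7, -161.9, 303.6]
ee_rot: [-2.693, -1.617, 0.0]
ft_force: [1.2, -0.4, -0.5]
grip_width: 1.002
gripper_force: 0.0
```

```bash
python3 - <<'E'
from h import *
go((-1,-25.5,260),66-90)
E
```

```text
t 1.10 world [557.3  52.8 260. ] shift [233.5 -18.3  43.6] yaw_y now -24.3 turn -0.3 F [ 1.2 -0.4 -0.5] M [-0.    0.   -0.02] grip 1.002 0.0 q [-0.39 -0.09  1.99 -0.    1.24  0.1 ]
```

Call:
{"name": "apply_moves", "arguments": {
  "commands": [0.3,46,-4,0,0,0.3,92,-7,0,0,0.3,138,-11,0,0,0.3,184,-15,0,0,0.3,233,-18,0,0,0.3,233,-18,30,0,0.3,233,-18,44,0,0.3,233,-18,44,0]
}}

```text
time: 1.9
tcp_pos: [555.0, 49.9, 256.1]
ee_rot: [-2.691, -1.614, 0.011]
ft_force: [-0.3, -0.3, -0.8]
grip_width: 0.697
gripper_force: 0.0
```

```bash
python3 - <<'E'
from h import *
go((-1,-25.5,170),66-90)
a=arm.snapshot("side")[105:225,260:400];cv2.imwrite("pics/s2.png",cv2.resize(a,None,fx=5,fy=5,interpolation=cv2.INTER_CUBIC))
E
```

```text
t 1.90 world [557.3  52.8 170. ] shift [ 4.1  1.2 86.1] yaw_y now -24.3 turn -0.3 F [-0.3 -0.3 -0.8] M [ 0.04  0.02 -0.05] grip 0.697 0.0 q [ 0.05  0.08  1.91 -0.    1.16  0.54]
```

View pics/s2.png

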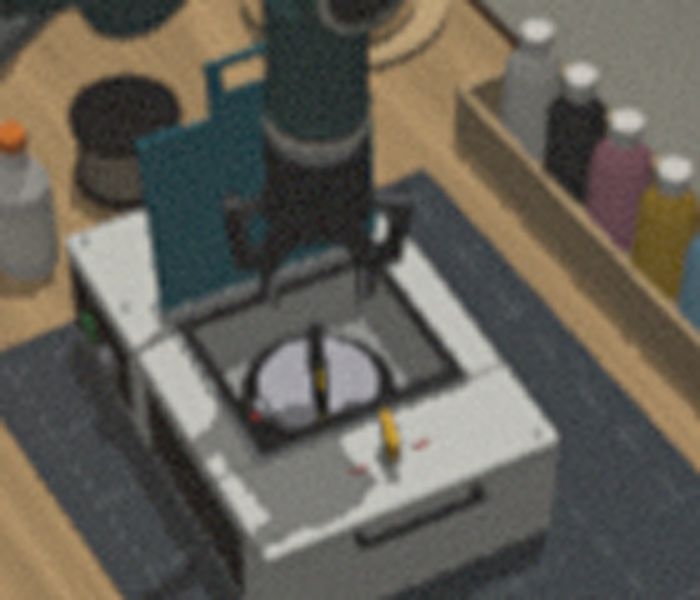

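Call:
{"name": "apply_moves", "arguments": {
  "commands": [0.3,2,0,30,0,0.3,2,0,60,0,0.3,2,0,80,0,0.3,2,0,82,0,0.3,2,0,82,0]
}}

```text
time: 2.45
tcp_pos: [558.6, 50.9, 178.6]
ee_rot: [2.695, 1.614, 0.0]
ft_force: [-0.4, -0.7, 0.2]
grip_width: 0.695
gripper_force: 0.0
```

Call:
{"name": "apply_moves", "arguments": {
  "commands": [1,0,0,0,0,1,0,0,0,0,1,0,0,0,0,1,0,0,0,0,1,0,0,0,0],
  "newtons": 40
}}

```text
time: 2.95
tcp_pos: [557.1, 52.9, 179.3]
ee_rot: [-2.692, -1.614, 0.003]
ft_force: [-8.8, 3.3, 8.9]
grip_width: 0.127
gripper_force: 40.4
```

```bash
python3 - <<'E'
from h import *
go((-1,-25.5,170),66-90)
E
```

```text
t 2.95 world [557.3  52.8 170. ] shift [0.  0.3 9.3] yaw_y now -24.4 turn -0.4 F [-8.8  3.3  8.9] M [ 0.53  1.29 -0.04] grip 0.127 40.43624460697174 q [0.05 0.16 1.97 0.   1.01 0.54]
```

Call:
{"name": "apply_moves", "arguments": {
  "commands": [1,0,0,0,7,1,0,0,0,14,1,0,0,0,21,1,0,0,0,28,1,0,0,0,35,1,0,0,0,42,1,0,0,0,49,1,0,0,0,56,1,0,0,0,63,1,0,0,0,66]
}}

```text
time: 3.95
tcp_pos: [556.7, 53.8, 179.3]
ee_rot: [-3.136, 0.118, 0.007]
ft_force: [-9.5, 6.4, 10.3]
grip_width: 0.126
gripper_force: 40.6
```

Call:
{"name": "apply_moves", "arguments": {
  "commands": [1,0,0,0,0,1,0,0,0,0,1,0,0,0,0]
}}

```text
time: 4.25
tcp_pos: [556.6, 53.8, 179.3]
ee_rot: [-3.136, 0.113, 0.007]
ft_force: [-8.7, 6.6, 9.8]
grip_width: 0.124
gripper_force: 40.6
```

```bash
python3 - <<'E'
from h import *
go((-1,-25.5,170),-90)
E
```

```text
t 4.25 world [557.3  52.8 170. ] shift [0.8 0.9 9.3] yaw_y now -90.4 turn -0.4 F [-8.7  6.6  9.8] M [ 1.01  1.52 -0.11] grip 0.124 40.59847176074982 q [0.05 0.16 1.97 0.   1.01 1.69]
```

Call:
{"name": "apply_moves", "arguments": {
  "commands": [0.4,0,0,0,0,0.4,0,0,0,0,0.4,0,0,0,0,0.4,0,0,-40,0,0.4,0,0,-80,0,0.4,0,40,-80,-8,0.4,0,80,-80,-16,0.4,0,117,-80,-24,0.4,0,117,-80,-32,0.4,0,117,-80,-40]
}}

```text
time: 5.25
tcp_pos: [550.1, -66.6, 257.9]
ee_rot: [2.987, 0.973, 0.0]
ft_force: [0.2, 0.1, 0.2]
grip_width: 0.601
gripper_force: 0.0
```

Call:
{"name": "apply_moves", "arguments": {
  "commands": [0.4,0,0,0,-8,0.4,0,0,0,-16,0.4,0,0,0,-24,0.4,0,0,0,-32,0.4,0,0,0,-35,0.4,0,0,0,-35,0.4,0,0,0,-35]
}}

```text
time: 5.95
tcp_pos: [550.1, -65.0, 257.8]
ee_rot: [2.56, 1.82, -0.0]
ft_force: [-0.8, -0.5, -0.2]
grip_width: 0.598
gripper_force: 0.0
```

```bash
python3 - <<'E'
from h import *
go((-1,-142,213),-15)
a=arm.snapshot("side")[105:225,260:400];b=arm.snapshot("top")[125:245,195:355]
f=lambda i:cv2.resize(i,(400,400*i.shape[0]//i.shape[1]),interpolation=cv2.INTER_CUBIC)
a=f(a);b=f(b);o=np.zeros((max(len(a),len(b)),800,3),np.uint8);o[:len(a),:400]=a;o[:len(b),400:]=b
cv2.imwrite("pics/b3.png",o)
E
```

```text
t 5.95 world [549.7 -63.4 213. ] shift [ 1.3 -0.9 44.8] yaw_y now -15.4 turn -0.4 F [-0.8 -0.5 -0.2] M [ 0.   -0.04  0.  ] grip 0.598 0.0 q [-0.16  0.07  1.92 -0.    1.16  0.17]
```

View pics/b3.png

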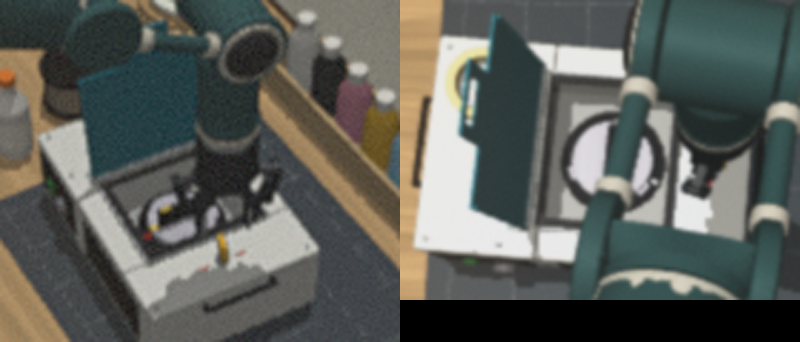

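Call:
{"name": "apply_moves", "arguments": {
  "commands": [0.4,1,-1,25,0,0.4,1,-1,42,0,0.4,1,-1,44,0,0.4,1,-1,44,0,1,1,-1,44,0,1,1,-1,44,0,1,1,-1,44,0,1,1,-1,44,0,1,1,-1,44,0,1,1,-1,44,0],
  "newtons": 30
}}

```text
time: 7.05
tcp_pos: [549.3, -63.4, 215.2]
ee_rot: [-2.559, -1.822, -0.0]
ft_force: [-4.2, 0.0, 5.7]
grip_width: 0.108
gripper_force: 31.4
```

```bash
python3 - <<'E'
from h import *
go((-1,-142,213),-90)
E
```

```text
t 7.05 world [549.7 -63.4 213. ] shift [0.1 0.4 2.2] yaw_y now -15.4 turn 74.6 F [-4.2  0.   5.7] M [ 0.19  0.62 -0.  ] grip 0.108 31.373140811920166 q [-0.16  0.11  1.96  0.    1.08  0.17]
```

Call:
{"name": "apply_moves", "arguments": {
  "commands": [1,0,0,0,8,1,0,0,0,16,1,0,0,0,24,1,0,0,0,32,1,0,0,0,40,1,0,0,0,48,1,0,0,0,56,1,0,0,0,64,1,0,0,0,72,1,0,0,0,75]
}}

```text
time: 8.05
tcp_pos: [548.9, -62.9, 215.2]
ee_rot: [-3.138, 0.118, 0.002]
ft_force: [-5.2, 4.2, 7.1]
grip_width: 0.105
gripper_force: 31.5
```

Call:
{"name": "apply_moves", "arguments": {
  "commands": [1,0,0,0,0,1,0,0,0,0,0.3,0,0,0,0,0.3,0,0,0,0,0.3,0,0,0,0,0.3,0,0,-40,0,0.3,0,0,-80,0,0.3,0,0,-110,0,0.3,0,0,-110,0]
}}

```text
time: 8.95
tcp_pos: [552.2, -64.1, 330.0]
ee_rot: [3.138, -0.112, 0.017]
ft_force: [-0.1, -0.8, 0.7]
grip_width: 0.696
gripper_force: 0.0
```

```bash
python3 - <<'E'
from h import *
go((-1,-142,213),-90)
E
```

```text
t 8.95 world [549.7 -63.4 213. ] shift [ -3.8  -0.6 117. ] yaw_y now -90.4 turn -0.4 F [-0.1 -0.8  0.7] M [-0.01  0.01 -0.03] grip 0.696 0.0 q [-0.16  0.02  1.83 -0.    1.28  1.48]
```

Call:
{"name": "apply_moves", "arguments": {
  "commands": [1,-20,0,-40,-8,1,-40,0,-80,-16,1,-60,0,-115,-24,1,-78,-30,-120,-32,1,-78,-70,-120,-40,1,-78,-110,-120,-48,1,-78,-150,-120,-56,1,-78,-190,-120,-64,1,-78,-230,-120,-72,1,-78,-260,-120,-80]
}}

```text
time: 9.95
tcp_pos: [489.9, 203.5, 442.5]
ee_rot: [-2.47, -1.94, 0.002]
ft_force: [0.6, -1.0, 0.0]
grip_width: 0.001
gripper_force: 0.0
```

Call:
{"name": "apply_moves", "arguments": {
  "commands": [1,0,0,0,-8,1,0,0,0,-10,1,0,0,0,-10]
}}

```text
time: 10.25
tcp_pos: [490.1, 201.7, 442.5]
ee_rot: [-2.298, -2.141, 0.003]
ft_force: [-0.4, 0.2, -0.5]
grip_width: -0.004
gripper_force: 0.0
```

```bash
python3 - <<'E'
from h import *
go((-75,118,353),0)
a=arm.snapshot("side")[130:210,280:380];b=arm.snapshot("top")[145:225,245:345]
f=lambda i:cv2.resize(i,(400,400*i.shape[0]//i.shape[1]),interpolation=cv2.INTER_CUBIC)
cv2.imwrite("pics/b4.png",np.hstack([f(a),f(b)]))
E
```

```text
t 10.25 world [492.9 200.8 353. ] shift [-0.6  3.  89.5] yaw_y now -0.3 turn -0.3 F [-0.4  0.2 -0.5] M [ 0.04 -0.07  0.01] grip -0.004 0.0 q [ 0.34 -0.07  1.72 -0.    1.5   0.41]
```

View pics/b4.png

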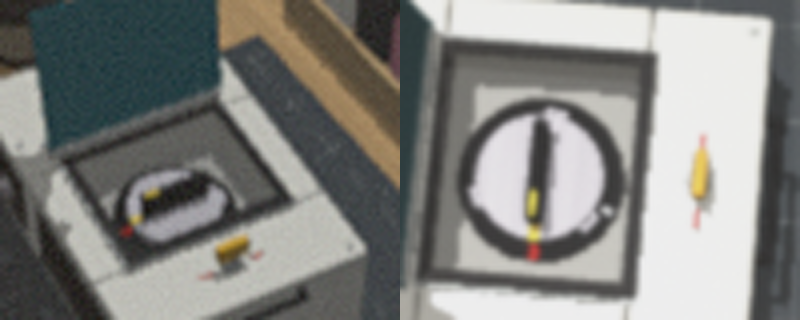

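Call:
{"name": "apply_moves", "arguments": {
  "commands": [1,0,2,45,0,1,0,2,80,0,1,0,2,89,0,1,0,2,89,0,1,0,2,89,0]
}}

```text
time: 10.85
tcp_pos: [492.9, 201.3, 356.6]
ee_rot: [2.299, 2.139, 0.003]
ft_force: [0.8, -0.0, 0.6]
grip_width: -0.003
gripper_force: 0.0
```

```bash
python3 - <<'E'
from h import *
go((-75,118,353),0)
d,h=155,12
for t in [1.69,1.6,1.5,1.4,1.3,1.2,1.1,1,.9,.8,.7,.6,.5,.4,.3,.25,.2,.15,.1,.05,0]:
    y=58-d*np.cos(t)+3*np.sin(t)+h; z=128+d*np.sin(t)+3*np.cos(t)+73
    print(t,round(y-118),round(353-z))
E
```

```text
t 10.85 world [492.9 200.8 353. ] shift [-0.4 -0.   3.6] yaw_y now -0.4 turn -0.4 F [ 0.8 -0.   0.6] M [-0.    0.04 -0.  ] grip -0.003 0.0 q [ 0.34 -0.04  1.84  0.    1.34  0.41]
1.69 -27 -2
1.6 -40 -3
1.5 -56 -3
1.4 -71 -1
1.3 -87 2
1.2 -101 6
1.1 -116 13
1 -129 20
0.9 -142 29
0.8 -154 39
0.7 -165 50
0.6 -174 62
0.5 -183 75
0.4 -190 89
0.3 -195 103
0.25 -197 111
0.2 -199 118
0.15 -201 126
0.1 -202 134
0.05 -203 141
0 -203 149
```

Call:
{"name": "apply_moves", "arguments": {
  "commands": [1,-15,0,1,0,1,-27,0,1,0,1,-40,0,1,0,1,-50,0,1,0,1,-61,0,1,0,1,-71,0,2,0,1,-79,0,3,0,1,-87,0,4,0,1,-94,0,6,0,1,-101,0,8,0]
}}

```text
time: 11.85
tcp_pos: [484.8, 100.0, 346.5]
ee_rot: [-2.299, -2.14, 0.001]
ft_force: [0.8, 2.8, 0.2]
grip_width: -0.001
gripper_force: 1.0
```

```bash
python3 - <<'E'
from h import *
go((-75,17,347),0)
E
```

```text
t 11.85 world [486.3 100.1 347. ] shift [ 0.2  1.4 -0.5] yaw_y now -0.3 turn -0.3 F [0.8 2.8 0.2] M [ 0.39 -0.24  0.03] grip -0.001 0.9914937056601048 q [ 0.15 -0.11  1.92  0.    1.33  0.22]
```

Call:
{"name": "apply_moves", "arguments": {
  "commands": [1,-8,1,3,0,1,-15,1,7,0,1,-28,1,14,0,1,-41,1,23,0,1,-53,1,33,0,1,-64,1,44,0,1,-73,1,56,0,1,-78,1,62,0,1,-82,1,69,0,1,-82,1,69,0]
}}

```text
time: 12.85
tcp_pos: [479.4, 18.1, 276.4]
ee_rot: [-2.299, -2.139, 0.003]
ft_force: [0.3, 0.6, 0.1]
grip_width: -0.003
gripper_force: 0.0
```

```bash
python3 - <<'E'
from h import *
go((-75,-65,278),0)
i=arm.snapshot("side")[105:225,260:400];cv2.imwrite("pics/s5.png",cv2.resize(i,None,fx=4,fy=4,interpolation=cv2.INTER_CUBIC))
E
```

```text
t 12.85 world [480.9  18.2 278. ] shift [ 0.2  1.5 -1.6] yaw_y now -0.4 turn -0.4 F [0.3 0.6 0.1] M [ 0.03 -0.02  0.01] grip -0.003 0.0 q [-0.01 -0.09  2.04 -0.    1.2   0.06]
```

View pics/s5.png

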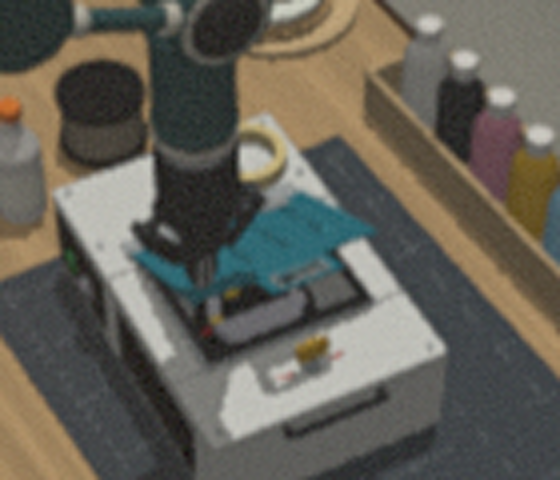

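Call:
{"name": "apply_moves", "arguments": {
  "commands": [1,-7,1,14,0,1,-12,1,28,0,1,-14,1,36,0,1,-16,1,43,0,1,-18,1,51,0,1,-19,1,55,0,1,-19,1,57,0,1,-19,1,57,0]
}}

```text
time: 13.7
tcp_pos: [479.6, -0.5, 220.6]
ee_rot: [-2.299, -2.14, 0.001]
ft_force: [0.4, 0.2, -0.1]
grip_width: 0.001
gripper_force: 0.0
```

```bash
python3 - <<'E'
from h import *
go((-75,-92,204),0)
E
```

```text
t 13.70 world [479.1  -8.7 204. ] shift [-8.3  0.1 16.6] yaw_y now -0.3 turn -0.3 F [ 0.4  0.2 -0.1] M [-0.05 -0.02 -0.01] grip 0.001 0.0 q [-0.05 -0.04  2.1  -0.    1.08  0.02]
```

Call:
{"name": "apply_moves", "arguments": {
  "commands": [1,-6,0,4,0,1,-8,0,8,0,1,-8,0,10,0,1,-8,0,12,0,1,-8,0,12,0]
}}

```text
time: 14.2
tcp_pos: [479.3, -8.6, 209.0]
ee_rot: [2.299, 2.14, -0.001]
ft_force: [0.3, -0.6, 1.4]
grip_width: -0.005
gripper_force: 0.7
```

```bash
python3 - <<'E'
from h import *
go((-75,-92,204),0)
i=arm.snapshot("side")[105:225,260:400];cv2.imwrite("pics/s6.png",cv2.resize(i,None,fx=5,fy=5,interpolation=cv2.INTER_CUBIC))
E
```

```text
t 14.20 world [479.1  -8.7 204. ] shift [-0.1 -0.1  5. ] yaw_y now -0.3 turn -0.3 F [ 0.3 -0.6  1.4] M [-0.18  0.06  0.03] grip -0.005 0.6543814582983032 q [-0.07 -0.03  2.11 -0.    1.06  0.  ]
```

View pics/s6.png

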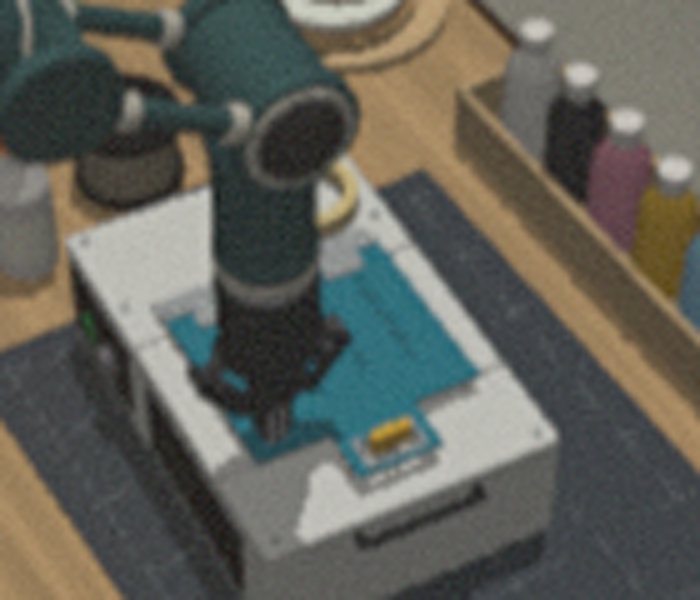

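Call:
{"name": "apply_moves", "arguments": {
  "commands": [1,0,0,1,0,1,0,0,2,0,1,0,0,3,0,1,0,0,4,0,1,0,0,4,0]
}}

```text
time: 14.75
tcp_pos: [479.3, -8.6, 206.0]
ee_rot: [2.299, 2.141, -0.001]
ft_force: [-3.0, -1.4, 7.2]
grip_width: -0.002
gripper_force: 4.0
```

Call:
{"name": "apply_moves", "arguments": {
  "commands": [1,0,0,1,0,1,0,0,2,0,1,0,0,3,0,1,0,0,3,0,1,0,0,3,0]
}}

```text
time: 15.25
tcp_pos: [479.3, -8.7, 203.5]
ee_rot: [2.298, 2.141, -0.001]
ft_force: [-4.9, -2.6, 11.2]
grip_width: 0.002
gripper_force: 5.7
```

Call:
{"name": "apply_moves", "arguments": {
  "commands": [1,0,0,1,0,1,0,0,2,0,1,0,0,3,0,1,0,0,3,0,1,0,0,3,0]
}}

```text
time: 15.75
tcp_pos: [479.5, -8.7, 203.2]
ee_rot: [2.298, 2.141, -0.001]
ft_force: [-11.7, -2.2, 27.4]
grip_width: -0.0
gripper_force: 14.1
```

Call:
{"name": "apply_moves", "arguments": {
  "commands": [1,0,0,-0.5,0,1,0,0,-0.5,0,1,0,0,-0.5,0]
}}

```text
time: 16.05
tcp_pos: [479.5, -8.8, 203.3]
ee_rot: [2.298, 2.141, -0.001]
ft_force: [-11.0, -2.4, 25.0]
grip_width: -0.005
gripper_force: 12.6
```

```bash
python3 - <<'E'
from h import *
go((-75,-92,204),0)
i=arm.snapshot("side")[140:220,280:380];cv2.imwrite("pics/s7.png",cv2.resize(i,None,fx=7,fy=7,interpolation=cv2.INTER_CUBIC))
E
```

```text
t 16.05 world [479.1  -8.7 204. ] shift [ 0.  -0.3 -0.7] yaw_y now -0.3 turn -0.3 F [-11.   -2.4  25. ] M [-0.36  1.92  0.09] grip -0.005 12.619538527505938 q [-0.07 -0.02  2.12 -0.    1.04  0.  ]
```

View pics/s7.png

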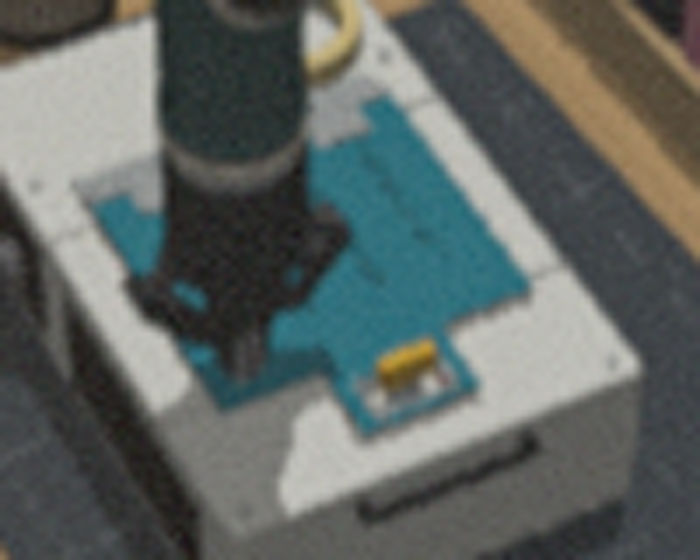

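The panel lies flat, with the yellow button at about (407,365) up through the slot and in line with it. It is held down with 25 N.

```bash
python3 -c "
from station import arm
print(arm.sign_off())"
```

```text
the job is handed in; nothing more can be done
None
```

Job handed in at about 16 s: the ring pointer is at the red mark, the button is in line and up through the slot, and the panel is shut and held pressed home with about 25 N.

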